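# Bring the beaker under the electrode

## Robot

A 7-joint arm with a two-finger parallel gripper is mounted at the origin on the work surface. World frame = base frame: x ahead of the robot, y to its left, z up, the work surface at z = 0. Lengths are in m, angles in degrees, forces in N, time in s.
With the tool pointing down it reaches from about 0.425 to 0.825 m from the base axis. Payload 3.6 kg.
Tool frame: the origin (TCP) lies between the finger pads; the fingertips stand 22 mm ahead of it and the grasp point (between the pads) lies 3 mm ahead of it; z points along the fingers, y is the line along which they close (so a half turn about z gives the same grasp; the last joint's range is limited). The gripper opens to 93 mm and grips with 3 to 60 N. Pads are 15 mm wide; open, the fingers measure 128 mm over their backs; the gripper's body (75 mm by 188 mm) begins 65 mm behind the grasp point.
Start: joints at [-74.8, 35.231, -0.722, 81.555, 0.464, 63.22, -2.315], TCP at [0.187, 0.623, 0.241] pointing down, gripper open.
Joint ranges: [-178.69, 178.69], [-17.37, 117.87], [-77.05, 75.6], [15.02, 138.74], [-78.02, 258.01], [0.78, 113.62], [-162.83, 162.83]. Speed limits (degrees/s): [159.86, 159.86, 180, 180, 180, 180, 180].

## Interface

Orientations are given as [roll, pitch, yaw] about the fixed x, y, z axes, in that order (R = Rz(yaw) Ry(pitch) Rx(roll)).
In Python, from bench import robot gives the robot as it stands. The module is installed in compiled form; this text tells all that it offers. Calls block until the motion is done:
- robot.goto(position, orientation): joint-space move of the TCP to a pose.
- robot.movel(position, orientation=None, vel=0.15): straight line of the TCP; orientation=None keeps the orientation; vel is the mean speed in m/s.
- robot.movej(angles): joint-space move.
- robot.grip(opening): opening from 0.0 (shut) to 1.0 (fully open); the grip force is fixed at half the most; returns when the fingers have stopped.
- robot.sleep(seconds).
- robot.ik(position, orientation): joint angles nearest the present ones, or None.
- robot.state(): the state.
- robot.get_image(name): name is "scene" or "top" or "wrist"; returns (picture, depth): 480x640x3 uint8, red, green, blue; 480x640 float32, m along the optical axis (not along the pixel's ray), 0 where there is no reading.
- robot.camera_params(name): a dict with "vfov" (degrees; the focal length in pixels is half the picture's height over the tangent of half this angle, whatever the lens; pixels are square), "cx", "cy" (the principal point, pixels), "origin" and "rotation" of the camera in the world. Camera axes: x right, y down, z forward; pixel columns grow to the right and rows downward; lengths in m; the calibration is good to about 2 mm. A picture is of the moment at which its call begins: read the wrist's pose just before it. camera_params takes no time and is no camera call; for the wrist camera it gives the pose at the moment of the call.
A pose or a line that the arm cannot do raises robot.IKError and nothing moves.
- robot.sign_off(): hands the job in; it is judged then, once.
The state is a dict: "t": time; "joints": joint angles; "joint_velocities": joint speeds; "joint_efforts": joint torques, N m; "ee_pos": TCP position; "ee_rot": TCP orientation; "force": force on the tool from outside, world axes, zero at the start; "ft_torque": the same for the moment, N m; "gripper_width": opening from 0.0 (shut) to 1.0 (fully open); "gripper_force": force on a finger pad.
Only numpy, scipy, OpenCV 4.12 (cv2) and the standard library are available. Lean on these libraries where they do the work, as an engineer would, in place of code of your own. Each camera call takes 0.05 s, during which the arm holds its last target. There are 200 camera calls.

## Task

With a fingertip, push the sample turntable round by its spokes until the open beaker stands at the steel pointer, in line between the turntable's hub and the electrode post. Then push the electrode's swing arm round until the electrode hangs over the middle of the beaker. Do not touch the three vessels or the electrode itself, do not lift or tip anything, and leave the other things on the bench where they are.

Things in the scene. Friction and masses are not known exactly. Their poses are not given: they have to be found in the camera images.
- station: Fixed grey base plate, 150 x 350 mm, 14 mm thick. Origin on the bench straight below the turntable's hub axis, z up. Its -y axis points from the hub to the upright electrode post (r 8 mm, 210 mm from the hub axis). A steel pointer fin (6 mm wide, top 36 mm above the bench) stands on the plate between turntable and post, at y = -125 to -175 mm
- read_place (a point): The reading place: point on the line from hub to post, 75 mm from the hub axis, 36 mm above the bench. Fixed to the station; does not turn with the turntable
- turntable: Aluminium disc, r 105 mm, top 36 mm above the bench; turns either way without stops about the vertical hub axis; stiff (about 0.12 N m), stays where left. Origin on the axis, 14 mm above the bench, z up. Three black ring wells (r 31.5, 14 mm high) 75 mm from the axis, at 90, 210, 330 degrees from its own x axis, hold one vessel each. Hub top 91 mm above the bench
- spoke_a (a point): Middle of the outer end of a steel spoke, at 270 degrees from the turntable's own x axis, straight across the hub from the well at 90. 152 mm from the hub axis, 70 mm above the bench. The straight radial spoke runs from the hub, is 12 mm wide, underside 58 and top 82 mm above the bench; its last 47 mm are beyond the disc's rim
- spoke_b (a point): Middle of the outer end of a steel spoke, at 30 degrees from the turntable's own x axis, straight across the hub from the well at 210. 152 mm from the hub axis, 70 mm above the bench. The straight radial spoke runs from the hub, is 12 mm wide, underside 58 and top 82 mm above the bench; its last 47 mm are beyond the disc's rim
- spoke_c (a point): Middle of the outer end of a steel spoke, at 150 degrees from the turntable's own x axis, straight across the hub from the well at 330. 152 mm from the hub axis, 70 mm above the bench. The straight radial spoke runs from the hub, is 12 mm wide, underside 58 and top 82 mm above the bench; its last 47 mm are beyond the disc's rim
- beaker: THE BEAKER: open-topped straight white plastic beaker, outer r 26, height 58 mm, wall 3 mm, about 60 g; stands loosely in one of the three wells (which one varies). Origin at the centre of its underside
- beaker_mouth (a point): Centre of the beaker's open mouth, 58 mm above its underside (94 mm above the bench)
- flask: White conical flask closed by a cork, base r 26, neck r 10, height 58 mm, in another well. Origin at the centre of its underside
- jar: White straight jar closed by a screw lid, r 26 (lid 27.5), height 52 mm, in the remaining well. Origin at the centre of its underside
- swing_arm (a joint): Angle of the electrode swing arm about the vertical post, rad. 0: the arm points from the post straight to the hub and the electrode hangs over the reading place; grows as the arm swings clockwise seen from above, towards the station's +x side, where it is parked at the start (0.75 to 1.25). Stops at -0.7 and 1.5. Stiff, about 0.1 N m; stays where it is left
- swing_pivot (a point): Point on the swing arm's vertical axis, 217 mm above the bench, mid height of the arm. The arm: an aluminium bar 14 mm wide, reaching 150 mm from the axis, underside 206, top 228 mm above the bench; round collar r 14 on the axis, top at 234 mm; black clamp 26 mm square round the electrode, 122 to 148 mm from the axis
- electrode_tip (a point): Lower tip of the electrode, an upright grey rod, r 6 mm, held in the swing arm's clamp 135 mm from the pivot axis, its black cap's top 241 mm above the bench. The tip is 130 mm above the bench: 36 mm above the beaker's mouth, 48 mm above the spokes
- dropper1: Bystander, must not be moved. Loose white dropper bottle, r 15, height 78 mm; origin at its underside
- dropper2: Bystander, must not be moved. Loose white dropper bottle, r 15, height 78 mm; origin at its underside
- dropper3: Bystander, must not be moved. Loose white dropper bottle, r 15, height 78 mm; origin at its underside
- cork1: Bystander, must not be moved. Loose cork stopper, r 13, height 24 mm; origin at its underside
- cork2: Bystander, must not be moved. Loose cork stopper, r 13, height 24 mm; origin at its underside
- cup: Bystander, must not be moved. Loose small glass measuring cup, r 23, height 50 mm; origin at its underside
- spatula: Bystander, must not be moved. Loose steel lab spatula with a wooden grip, 150 mm long, 10 mm high, lying along its own x axis
There are look-alikes about, which are no part of the job. What is shaped like the flask but purple or red is not meant. Leave any green look-alike of the beaker alone.

How it is judged (in metres and radians):
On the way, in this order (a step that is already met when the one before it is completed fails the run):
1. the beaker is at the reading place (in line between hub and post) and the turntable is still, the electrode still swung aside (horizontal distance between beaker_mouth and read_place below 0.012 m and angular speed of turntable below 0.05 rad/s and value of joint swing_arm above 0.35 rad), for 0.3 s.
2. the electrode hangs over the middle of the beaker (horizontal distance between electrode_tip and beaker_mouth below 0.012 m), for 0.2 s.
At the end, for the whole second after the job is handed in: The beaker's mouth is within 12 mm (horizontally) of the reading place, the electrode's tip within 12 mm of the mouth's centre, turntable and swing arm at rest, and all three vessels stand upright in their wells (horizontal distance between beaker_mouth and read_place below 0.012 m and horizontal distance between electrode_tip and beaker_mouth below 0.012 m and angular speed of turntable below 0.03 rad/s and velocity of joint swing_arm between -0.03 and 0.03 rad/s and angle between each of beaker, flask, jar's own z axis and vertical below 0.12 rad and z of each of beaker, flask, jar in the frame of turntable below 0.028 m); the robot touches nothing.
It fails at once if a vessel is touched by the robot (over 1 N) (contact force between any of the fingers, the arm and beaker above 1 N or contact force between any of the fingers, the arm and flask above 1 N or contact force between any of the fingers, the arm and jar above 1 N).
It fails at once if the electrode is touched by the robot (over 1 N) (contact force between any of the fingers, the arm and swing_arm_c3 above 1 N or contact force between any of the fingers, the arm and swing_arm_c4 above 1 N or contact force between any of the fingers, the arm and swing_arm_c5 above 1 N).
It fails at once if a vessel is lifted out of its well or tipped (z of any of beaker, flask, jar in the frame of turntable above 0.032 m or angle between any of beaker, flask, jar's own z axis and vertical above 0.3 rad).
It fails at once if another thing on the bench is moved by more than 20 mm or tipped (distance of any of dropper1, dropper2, dropper3, cork1, cork2, cup, spatula from where it was at the start of the episode above 0.02 m or angle between any of dropper1, dropper2, dropper3, cork1, cork2, cup's own z axis and vertical above 0.3 rad).
It also fails if it takes over 72 s, if anything falls off the work surface, if the arm or the gripper's body presses on something with over 40 N, if the wrist force passes 120 N, or if a joint passes its speed limit or range.

## Working session

There is one attempt and no reset: what is moved stays moved. The work goes in short steps, each a Python script; the robot and the scene stay as the last script left them, time stands still between calls to the robot, and variables do not carry over. Pictures are saved under pics/ and viewed, at most 10 in all, crops included, and the job is handed in when it is done.

```bash
mkdir -p pics; cat > h.py <<'E'
import numpy as np, cv2
from bench import robot
def snap(name,fn):
    p=robot.camera_params(name); im,d=robot.get_image(name)
    cv2.imwrite('pics/'+fn+'.png',im[:,:,::-1]); np.savez('pics/'+fn+'.npz',im=im,d=d,**{k:np.array(v) for k,v in p.items()})
    return im,d,p
def load(fn):
    return np.load('pics/'+fn+'.npz')
def ray(z,u,v):
    f=240/np.tan(np.radians(float(z['vfov'])/2))
    return z['rotation']@np.array([(u-z['cx'])/f,(v-z['cy'])/f,1.])
def onz(z,u,v,h):
    r=ray(z,u,v); return z['origin']+r*(h-z['origin'][2])/r[2]
def cloud(z):
    f=240/np.tan(np.radians(float(z['vfov'])/2))
    v,u=np.mgrid[:480,:640]; d=z['d']
    P=np.stack([(u-z['cx'])/f*d,(v-z['cy'])/f*d,d],-1)
    return P@z['rotation'].T+z['origin']
E
python3 - <<'E'
from h import *
for n in('top','scene'):
    im,d,p=snap(n,n+'0'); print(p)
print(robot.state()['t'])
E
```

```text
{'vfov': 56.53274059896577, 'cx': 320.7915888056181, 'cy': 242.22587208370567, 'origin': array([0.50249652, 0.09993968, 0.92535836]), 'rotation': array([-173.27163432,    0.59541293,  -91.58951807])}
{'vfov': 42.45595677209809, 'cx': 317.84720465449755, 'cy': 238.91426096162527, 'origin': array([1.15449657, 0.61687828, 0.70536422]), 'rotation': array([-125.3217226 ,   -0.68134614,  131.50059812])}
0.1
```

View pics/top0.png

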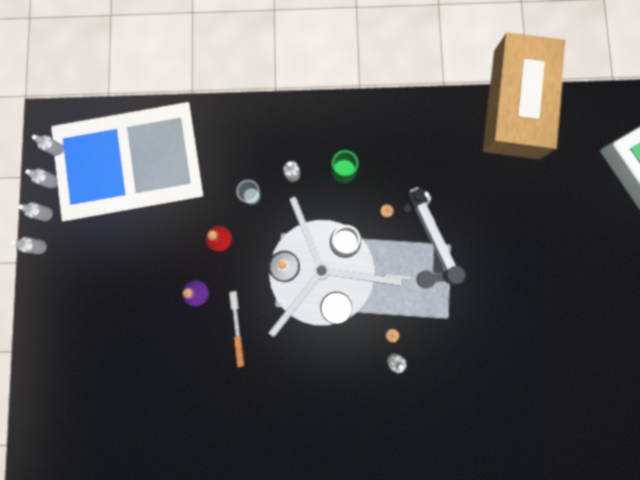

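View pics/scene0.png

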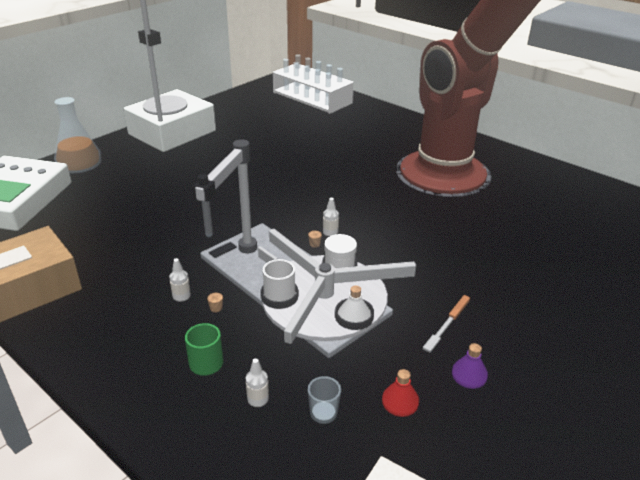

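```bash
cat >> h.py <<'E'
from scipy.spatial.transform import Rotation as Ro
_l=load
def load(fn):
    z=dict(_l(fn)); 
    if z['rotation'].shape==(3,): z['rotation']=Ro.from_euler('xyz',z['rotation'],degrees=True).as_matrix()
    return z
E
python3 - <<'E'
from h import *
np.set_printoptions(precision=4,suppress=True)
z=load('top0'); C=cloud(z)
for n,u,v,h in [('hub',322,270,.091),('collar',455,275,.234),('postbase',427,279,.02),('beaker',346,240,.094),('jar',336,307,.088),('flaskcork',282,265,.094),('spR',402,281,.082),('spU',294,199,.082),('spL',272,333,.082),('clamp',422,196,.241),('dropU',291,168,.07),('green',345,160,.058),('cork1',387,211,.024),('cork2',392,336,.024),('dropD',398,362,.07),('cup',248,190,.05),('spat',235,292,.01)]:
    print(n,onz(z,u,v,h),C[v,u])
im=z['im'][:,:,::-1]
cv2.imwrite('pics/c1.png',cv2.resize(im[150:350,220:480],None,fx=3,fy=3,interpolation=cv2.INTER_CUBIC))
E
```

```text
hub [0.5488 0.1051 0.091 ] [0.5488 0.1051 0.0914]
collar [ 0.5274 -0.1005  0.234 ] [ 0.5273 -0.1002  0.2353]
postbase [ 0.5286 -0.1058  0.02  ] [ 0.5271 -0.0938  0.0726]
beaker [0.6036 0.0585 0.094 ] [0.6099 0.0559 0.0423]
jar [0.4796 0.081  0.088 ] [0.4796 0.081  0.0874]
flaskcork [0.5601 0.1794 0.094 ] [0.56   0.1793 0.0952]
spR [ 0.5244 -0.0446  0.082 ] [ 0.5262 -0.0563  0.0139]
spU [0.6875 0.1552 0.082 ] [0.6875 0.1552 0.0819]
spL [0.4349 0.2014 0.082 ] [0.4347 0.2017 0.0797]
clamp [ 0.6514 -0.055   0.241 ] [ 0.6514 -0.055   0.2407]
dropU [0.7525 0.1606 0.07  ] [0.7524 0.1606 0.0704]
green [0.7691 0.0531 0.058 ] [0.7857 0.0502 0.004 ]
cork1 [ 0.6695 -0.0309  0.024 ] [ 0.6695 -0.0309  0.0241]
cork2 [ 0.418  -0.0295  0.024 ] [ 0.4177 -0.0299  0.0211]
dropD [ 0.3743 -0.0318  0.07  ] [ 0.373  -0.0332  0.0612]
cup [0.7157 0.2492 0.05  ] [0.7261 0.2565 0.007 ]
spat [0.5135 0.2844 0.01  ] [0.5135 0.2853 0.0058]
```

View pics/c1.png

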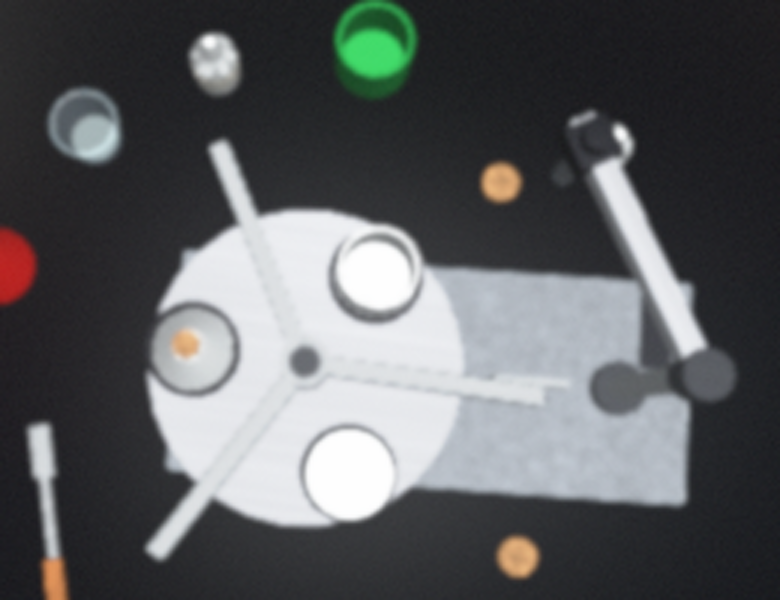

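```bash
cat >> h.py <<'E'
def measure(fn):
    z=load(fn); C=cloud(z).reshape(-1,3); im=z['im'].reshape(-1,3).astype(int)
    o={}
    def near(c,r,lo,hi): 
        m=(np.hypot(*(C[:,:2]-c).T)<r)&(C[:,2]>lo)&(C[:,2]<hi); return C[m]
    hub=np.array([.549,.105])
    for _ in range(3): hub=near(hub,.016,.086,.096)[:,:2].mean(0)
    post=np.array([.5274,-.1005])
    for _ in range(3): q=near(post,.018,.229,.24)[:,:2]; post=(q.min(0)+q.max(0))/2
    P=near(hub,.155,.076,.086); d=P[:,:2]-hub; r=np.hypot(*d.T); k=(r>.112)
    a=np.degrees(np.arctan2(d[k,1],d[k,0]))
    # 3-fold angle
    s=np.degrees(np.angle(np.exp(3j*np.radians(a)).mean()))/3
    o.update(hub=hub,post=post,dist=np.hypot(*(post-hub)),dirpost=np.degrees(np.arctan2(*(post-hub)[::-1])),spoke=s%120,n=k.sum())
    return o
E
python3 - <<'E'
from h import *
np.set_printoptions(precision=4,suppress=True)
print(measure('top0'))
z=load('top0');C=cloud(z).reshape(-1,3)
m=(np.hypot(*(C[:,:2]-[.604,.0585]).T)<.035)&(C[:,2]>.088)&(C[:,2]<.1);q=C[m]
c,r=cv2.minEnclosingCircle(q[:,:2].astype(np.float32));print('beaker',c,r,len(q))
m=(np.hypot(*(C[:,:2]-[.527,-.1]).T)<.118)&(C[:,2]>.222)&(C[:,2]<.231)
q=C[m][:,:2]-[.527,-.1];rr=np.hypot(*q.T);q=q[rr>.03];print('arm',np.degrees(np.arctan2(*q.mean(0)[::-1])),rr.max())
hub=np.array([.549,.105])
for yaw0 in(0,180,-180):
  for a in(150,120,85):
    p=hub+.128*np.array([np.cos(np.radians(a)),np.sin(np.radians(a))])
    print(yaw0,a,p,robot.ik([*p,.077],[180,0,a-90+yaw0]))
print(robot.state()['ee_rot'])
E
```

```text
{'hub': array([0.5475, 0.107 ]), 'post': array([ 0.5299, -0.1014]), 'dist': np.float64(0.20912627707119064), 'dirpost': np.float64(-94.83282328735498), 'spoke': np.float64(20.151667197737034), 'n': np.int64(398)}
beaker (0.6058497428894043, 0.05916416272521019) 0.025774776935577393 140
arm 21.613436880883516 0.11793072321976568
0 150 [0.4381 0.169 ] [-36.7707  35.6677  19.2941 120.7963 -24.8453  27.2924 -28.5283]
0 120 [0.485  0.2159] [-43.595   40.4137  27.0125 111.4271 -30.6063  35.3332 -56.6198]
0 85 [0.5602 0.2325] [-45.4566  47.372   36.0347  99.1285 -37.0059  45.9814 -86.5852]
180 150 [0.4381 0.169 ] [-12.4046  35.1761 -16.6541 120.0551  20.9577  27.4903 105.0891]
180 120 [0.485  0.2159] [-20.1281  37.954   -9.4998 110.6826  10.9747  32.2215  83.0385]
180 85 [0.5602 0.2325] [-23.0103  42.3974  -2.6285  98.3653   2.7983  39.3008  57.8819]
-180 150 [0.4381 0.169 ] [-12.4046  35.1761 -16.6541 120.0551  20.9577  27.4903 105.0891]
-180 120 [0.485  0.2159] [-20.1281  37.954   -9.4998 110.6826  10.9747  32.2215  83.0385]
-180 85 [0.5602 0.2325] [-23.0103  42.3974  -2.6285  98.3653   2.7983  39.3008  57.8819]
[-179.8695    0.0002  163.2854]
```

```bash
cat >> h.py <<'E'
hub=np.array([.548,.1065])
def P(a,off,z,r=.128):
    c,s=np.cos(np.radians(a)),np.sin(np.radians(a))
    p=hub+r*np.array([c,s])+off*np.array([-s,c]); return [*p,z],[180,0,a+90]
E
python3 - <<'E'
from h import *
robot.grip(0.0)
robot.goto(*P(140.2,.035,.25))
robot.movel(*P(140.2,.035,.077),vel=.2)
robot.movel(*P(140.2,.017,.077),vel=.06)
s=robot.state();print(s['t'],s['force'],s['gripper_width'])
for a in range(132,91,-8):
    robot.movel(*P(a,.0135,.077),vel=.07); print(a,robot.state()['force'].round(1) if hasattr(robot.state()['force'],'round') else robot.state()['force'])
im,d,p=snap('top','top1');print(measure('top1'),robot.state()['t'])
E
```

```text
4.9 [-0.01199137  1.04221819  0.19636255] 0.003422220837587251
132 [-0.3  0.1 -0.2]
124 [-0.5  0.2  0.2]
116 [ 0.2 -0.5 -0.1]
108 [-0.4 -0.1  0.6]
100 [-0.4 -0.6  0.3]
92 [-0.5  0.7  0.5]
{'hub': array([0.54789612, 0.10740337]), 'post': array([ 0.53142751, -0.10136688]), 'dist': np.float64(0.20941879516305473), 'dirpost': np.float64(-94.51037525115666), 'spoke': np.float64(91.25932822024197), 'n': np.int64(267)} 7.4583
```

View pics/top1.png

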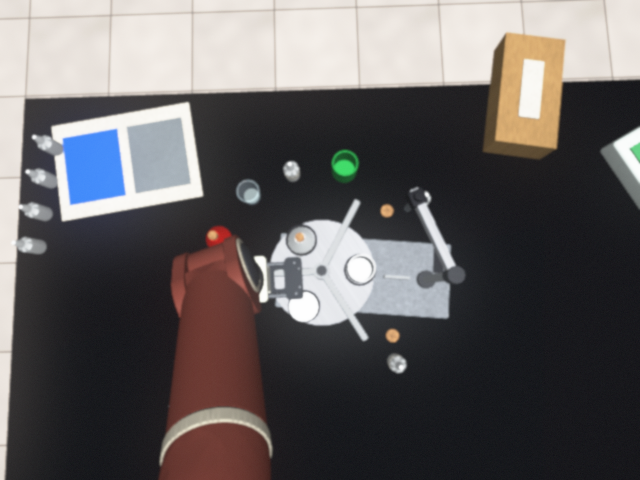

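```bash
python3 - <<'E'
from h import *
robot.movel(*P(85.8,.0135,.077),vel=.05)
robot.movel(*P(85.8,.04,.077),vel=.1)
robot.movel(*P(85.8,.05,.25),vel=.25)
print(robot.state()['t'])
im,d,p=snap('top','top2');print(measure('top2'),robot.state()['t'])
z=load('top2');C=cloud(z).reshape(-1,3)
m=(np.hypot(*(C[:,:2]-[.541,.032]).T)<.035)&(C[:,2]>.09)&(C[:,2]<.1);q=C[m]
c,r=cv2.minEnclosingCircle(q[:,:2].astype(np.float32));print('beaker',c,r,len(q))
# fin
m=(abs(C[:,0]-.537)<.02)&(C[:,1]<-.01)&(C[:,1]>-.08)&(C[:,2]>.03)&(C[:,2]<.045);q=C[m]
print('fin',q.mean(0),q.min(0),q.max(0),len(q))
m=(np.hypot(*(C[:,:2]-[.53,-.1014]).T)<.118)&(C[:,2]>.222)&(C[:,2]<.231)
q=C[m][:,:2]-[.53,-.1014];rr=np.hypot(*q.T);q=q[rr>.03];print('arm',np.degrees(np.arctan2(*q.mean(0)[::-1])))
cv2.imwrite('pics/c2.png',cv2.resize(z['im'][180:340,220:480,::-1],None,fx=3,fy=3,interpolation=cv2.INTER_CUBIC))
E
```

```text
9.1417
{'hub': array([0.54792441, 0.1067993 ]), 'post': array([ 0.53073286, -0.10129448]), 'dist': np.float64(0.2088027064700487), 'dirpost': np.float64(-94.72273456432178), 'spoke': np.float64(85.05157448616492), 'n': np.int64(381)} 9.1917
beaker (0.5429182052612305, 0.03236060217022896) 0.02603701874613762 133
fin [ 0.53383432 -0.04217418  0.03618146] [ 0.52915481 -0.06706065  0.03143178] [ 0.53843722 -0.01721176  0.04037217] 83
arm 23.559293998055043
```

View pics/c2.png

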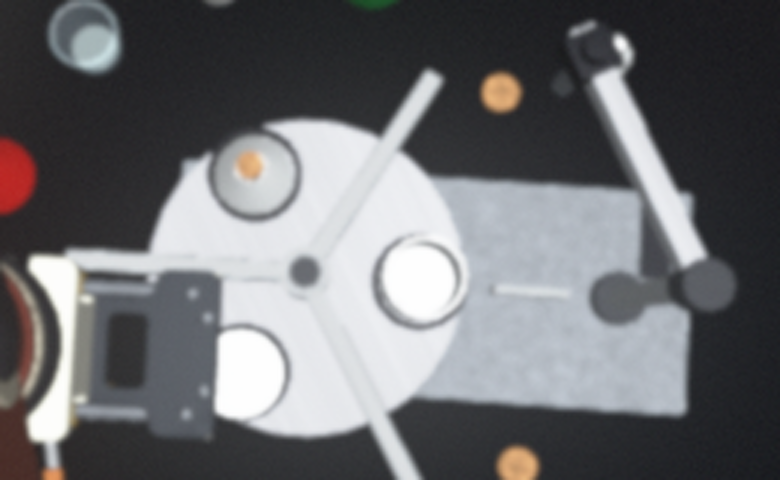

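```bash
cat >> h.py <<'E'
post=np.array([.5305,-.1015])
def Q(a,off,z,r=.085,y=90):
    c,s=np.cos(np.radians(a)),np.sin(np.radians(a))
    p=post+r*np.array([c,s])-off*np.array([-s,c]); return [*p,z],[180,0,a+y]
E
python3 - <<'E'
from h import *
for y in(90,-90):
    for a,o,h in[(22,.045,.35),(22,.045,.222),(50,.0145,.222),(86,.0145,.222),(86,.05,.222),(86,.05,.35)]:
        q=robot.ik(*Q(a,o,h,y=y)); print(y,a,h,None if q is None else np.round(q,0))
E
```

```text
90 22 0.35 [ -9.  32.  32.  74. -17.  78.  44.]
90 22 0.222 [ -8.  37.  29.  86. -19.  62.  47.]
90 50 0.222 [-11.  33.  22.  93. -14.  57.  65.]
90 86 0.222 [ -9.  28.  13. 100.  -8.  53.  93.]
90 86 0.222 [-8. 31. 13. 94. -8. 56. 93.]
90 86 0.35 [-9. 25. 15. 83. -6. 73. 92.]
-90 22 0.35 [ -22.   41.   65.   75.  -37.   86. -119.]
-90 22 0.222 [ -24.   49.   65.   87.  -45.   74. -111.]
-90 50 0.222 [-32.  46.  65.  93. -44.  70. -88.]
-90 86 0.222 [-35.  39.  59. 101. -37.  63. -57.]
-90 86 0.222 [-33.  42.  58.  95. -38.  66. -58.]
-90 86 0.35 [-34.  35.  61.  83. -31.  80. -65.]
```

```bash
python3 - <<'E'
from h import *
p=robot.state()['ee_pos']; robot.movel([p[0],p[1],.35],vel=.25)
robot.goto(*Q(22,.045,.35))
robot.movel(*Q(22,.045,.222),vel=.15)
robot.movel(*Q(22,.02,.222),vel=.06)
print(robot.state()['t'],robot.state()['force'])
for a in range(28,77,8): robot.movel(*Q(a,.0145,.222),vel=.06)
robot.movel(*Q(80,.0145,.222),vel=.05)
print(robot.state()['t'],robot.state()['force'])
snap('top','top3');snap('scene','scene3')
z=load('top3');C=cloud(z).reshape(-1,3)
m=(np.hypot(*(C[:,:2]-post).T)<.155)&(C[:,2]>.21)&(C[:,2]<.246)&(C[:,1]>.018)
print(m.sum(),C[m].mean(0),C[m].min(0),C[m].max(0))
E
```

```text
12.6833 [ 0.33641025  0.31817942 -0.06376576]
15.4417 [ 0.19493545 -0.35227004  0.03054097]
77 [0.54626046 0.03124755 0.22924624] [0.5373586  0.01893587 0.21049497] [0.56425944 0.04560235 0.24368744]
```

View pics/top3.png

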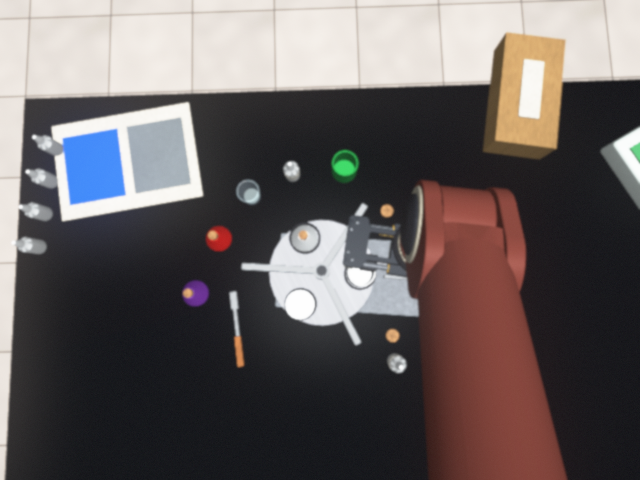

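View pics/scene3.png

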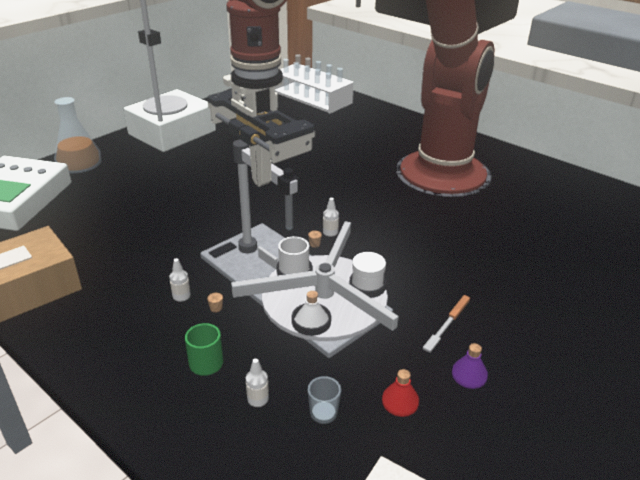

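```bash
python3 - <<'E'
from h import *
z=load('scene3');C=cloud(z)
print('tip px on z=.130',onz(z,289,229,.130))
for v in(195,205,215,222): 
    for u in range(284,295,3): print(v,u,C[v,u].round(4))
for fn in('top3','scene3'):
    z=load(fn);C=cloud(z).reshape(-1,3)
    m=(np.hypot(*(C[:,:2]-[.548,.033]).T)<.03)&(C[:,2]>.236)&(C[:,2]<.245);print(fn,m.sum(),C[m].mean(0))
    m=(np.hypot(*(C[:,:2]-[.548,.033]).T)<.03)&(C[:,2]>.14)&(C[:,2]<.2);print(m.sum(),np.median(C[m],0))
E
```

```text
tip px on z=.130 [0.55272687 0.03018138 0.13      ]
195 284 [ 0.3317 -0.1986  0.0025]
195 287 [0.5583 0.0326 0.1988]
195 290 [0.555  0.036  0.1988]
195 293 [ 0.3179 -0.1847  0.0021]
205 284 [ 3.586e-01 -1.727e-01  3.000e-04]
205 287 [0.5589 0.0328 0.1806]
205 290 [0.5549 0.0355 0.1799]
205 293 [ 0.3464 -0.1578  0.0009]
215 284 [ 0.388  -0.1442  0.0015]
215 287 [0.5575 0.0309 0.1601]
215 290 [0.5549 0.0351 0.1607]
215 293 [ 0.3722 -0.1334 -0.0014]
222 284 [ 0.4091 -0.1237  0.0036]
222 287 [0.5605 0.0336 0.1492]
222 290 [0.5545 0.0345 0.1467]
222 293 [ 0.3922 -0.1145 -0.0006]
top3 12 [0.55092551 0.03033172 0.24123864]
0 [nan nan nan]
scene3 71 [0.55642618 0.03254878 0.24048313]
228 [0.5575976  0.03406332 0.16826917]
  return _methods._mean(a, axis=axis, dtype=dtype,
  ret = um.true_divide(
```

```bash
python3 - <<'E'
from h import *
robot.movel(*Q(84.5,.0145,.222),vel=.04)
robot.movel(*Q(84.5,.05,.222),vel=.1)
robot.movel(*Q(84.5,.07,.35),vel=.2)
robot.goto([.45,.45,.35],[180,0,140])
robot.sleep(.5)
snap('top','top4');snap('scene','scene4');print(robot.state()['t'])
for fn in('top4','scene4'):
    z=load(fn);C=cloud(z).reshape(-1,3)
    for c,lo,hi in(([.543,.033],.236,.246),([.543,.033],.14,.2),([.5425,.0324],.09,.1)):
        m=(np.hypot(*(C[:,:2]-c).T)<.032)&(C[:,2]>lo)&(C[:,2]<hi);q=C[m]
        if len(q): print(fn,lo,len(q),np.median(q,0),cv2.minEnclosingCircle(q[:,:2].astype(np.float32)))
print(measure('top4'))
z=load('top4');a=z['im'][180:340,220:480,::-1];b=load('scene4')['im'][100:340,180:440,::-1]
cv2.imwrite('pics/c4.png',np.vstack([cv2.resize(a,(390,240)),cv2.resize(b,(390,360))]))
E
```

```text
19.5833
top4 0.236 85 [0.54008134 0.03334759 0.2411866 ] ((0.540585458278656, 0.0329555906355381), 0.00793319009244442)
top4 0.09 97 [0.53801387 0.0430752  0.09406937] ((0.5429456830024719, 0.03279856964945793), 0.025788048282265663)
scene4 0.236 75 [0.54537676 0.03420843 0.24082078] ((0.5450153946876526, 0.03231915459036827), 0.00973991397768259)
scene4 0.14 245 [0.54666008 0.03559387 0.17014562] ((0.5448983311653137, 0.033940233290195465), 0.007325703278183937)
scene4 0.09 217 [0.54777145 0.0324773  0.09358321] ((0.5468947887420654, 0.03090120665729046), 0.02883251942694187)
{'hub': array([0.54803512, 0.10693741]), 'post': array([ 0.52814087, -0.09841277]), 'dist': np.float64(0.2063115999208787), 'dirpost': np.float64(-95.53352367566572), 'spoke': np.float64(85.09065095517178), 'n': np.int64(397)}
```

View pics/c4.png

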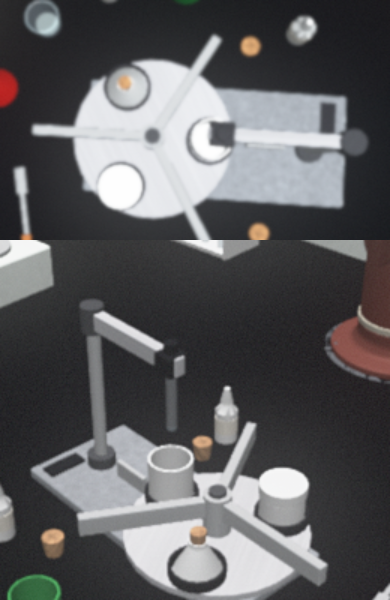

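The electrode is about 2 mm from the middle of the beaker, and the beaker is about 2 mm from the reading place. The arm is clear of everything.

```bash
python3 -c "
from bench import robot
print(robot.sign_off())"
```

```text
the job is handed in; nothing more can be done
None
```

I turned the beaker to the pointer, swung the electrode over it and handed the job in at about 20 s; the last camera check put each within about 3 mm of its target (12 mm allowed), but the hand-in returned no verdict.

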